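Push the sprayed drawer front through the narrow mouth of the drying bay

TASK

Push the freshly sprayed drawer front across the bench, through the narrow mouth of the infrared drying bay, until it lies square against the stop bar at the back. The raised face is wet: push only on the plain edges of the board below it, gently, let nothing touch the face, and keep the board flat on the bench without lifting it. Leave the tin, the cup and the sanding block where they stand.

Things in the scene. Friction and masses are not known exactly. Their poses are not given: they have to be found in the camera images.
- front: Small drawer front lying flat: 120 mm (its x) by 100 mm (its y), about 0.16 kg; 1 to 2 N slides it. A bare-MDF plate 14 mm thick with square upright edges, which may be pushed; the raised white face on it is set in 10 mm all round. Origin: centre of the underside. Starts before the mouth, off to one side and turned up to 20 degrees, a 100 mm edge towards the mouth.
- front_face: The wet raised face, fixed on the drawer front: 100 mm (x) by 80 mm (y), 6 mm thick, from 14 to 20 mm above the bench. Origin: centre of its underside, 14 mm above the board's origin; same axes. Not to be touched.
- bay: Infrared drying bay fixed to the bench: a low pen of sheet aluminium, open above, walls 40 mm high and 4 mm thick, floor level with the bench. Origin: middle of its mouth at bench level; x points straight into the bay, y left, z up. Front wings at x = 0 run from the mouth to the side cheeks (inner faces at y = +-100 mm); back wall at x = 160 mm. Before the mouth 200 mm are clear but for the board.
- bay_post_left (a point): Foot of the rolled edge at the left of the mouth, on its axis: a round steel post 16 mm across and 40 mm high, at (0, +61 mm) in the bay's frame.
- bay_post_right (a point): The same at the right of the mouth, at (0, -61 mm) in the bay's frame. The mouth between the two posts is 106 mm clear: only the 100 mm width of the board fits.
- bay_stop (a point): Middle of the stop bar's near face, at bench level, at (136 mm, 0) in the bay's frame; the steel bar is 150 mm long (along y), 20 mm high. A board square against it has its centre at x = 76 mm in the bay's frame and lies wholly past the mouth. Behind the back wall stands the lamp: a casing 300 mm wide with its knobs, x = 165 to 250 mm, its top 105 mm above the bench.
- tin: Bystander: round metal paint tin, 90 mm across, 107 mm high, 0.9 kg. Origin: centre of its underside.
- cup: Bystander: open white plastic mixing cup, 76 mm across the rim, 90 mm high, light. Origin: centre of its underside.
- block: Bystander: cork sanding block with a wooden grip, 115 mm (x) by 66 mm (y), 37 mm high. Origin: centre of its underside.
- gun_stand: Bystander, fixed to the bench: a gravity-feed spray gun with a white cup, hung in its stand; round foot 110 mm across, 330 mm high in all, reaching about 90 mm from its axis. Origin: centre of the foot's underside.

How it is judged (in metres and radians):
At the end, for the whole second after the job is handed in: The drawer front lies flat and still inside the bay, wholly past the mouth, its leading edge within 6 mm of the stop bar and square to it within 0.08 rad (4.5 degrees) (x of front in the frame of bay above 0.07 m and y of front in the frame of bay between -0.055 and 0.055 m and angle between the x axis of front and the x axis of bay, either way round below 0.08 rad and height (world z) of front below 0.004 m and angle between front's own z axis and vertical below 0.05 rad and linear speed of front below 0.01 m/s); the robot touches nothing.
It fails at once if the wet face is touched (contact force between any of the fingers, the arm and front_face above 0.3 N).
It fails at once if the drawer front is lifted or tipped (height (world z) of front above 0.01 m or angle between front's own z axis and vertical above 0.12 rad).
It fails at once if the drawer front is rammed or forced against the bay (over 40 N) (contact force between front and bay above 40 N).
It fails at once if the tin, the cup or the sanding block is disturbed (moved over 20 mm) (distance of any of tin, cup, block from where it was at the start of the episode above 0.02 m).
It also fails if it takes over 61 s, if anything falls off the work surface, if the arm or the gripper's body presses on something with over 40 N, if the wrist force passes 120 N, or if a joint passes its speed limit or range.

ROBOT

A 6-joint arm with a two-finger parallel gripper is mounted at the origin on the work surface. World frame = base frame: x ahead of the robot, y to its left, z up, the work surface at z = 0. Lengths are in mm, angles in rad, forces in N, time in s.
With the tool pointing down it reaches from about 375 to 975 mm from the base axis. Payload 3.8 kg.
Tool frame: the origin (TCP) lies at the very end of the fingers, on their centre line; the grasp point (between the pads) lies tcp_to_grasp behind it (tcp_to_grasp is the distance from the TCP to the grasp point, in mm); z points along the fingers, y is the direction in which the jaws open and shut (so a half turn about z gives the same grasp; the last joint's range is limited). The gripper opens to 85 mm and grips with 20 to 120 N. Pads are 22 mm wide; open, the fingers measure 114 mm over their backs; the gripper's body (76 mm by 85 mm) begins 54 mm behind the grasp point. The pads swing forward as they close: fully open they stand 13 mm farther back than shut.
Start: joints at [-1.297, 0.264, 1.604, -0, 1.274, -0.037], TCP at [206.423, -642.657, 231.28] pointing down, gripper open.
Joint ranges: [-2.63, 2.63], [-0.94, 2.18], [0.31, 2.57], [-1.31, 4.45], [0, 2.66], [-2.55, 2.55]. Speed limits (rad/s): [2.57, 2.57, 3.14, 3.14, 3.14, 3.14].

INTERFACE

Orientations are given as a 3x3 rotation matrix whose columns are the frame's x, y, z axes.
In Python, from rig import * gives the robot as it stands. Calls block until the motion is done:
- move_pose(position, orientation): joint-space move of the TCP to a pose.
- move_straight(position, vel=150, frame=None, contact_N=None): straight line of the TCP; frame=None keeps the orientation; vel is the mean speed in mm/s. With contact_N (N) it stops when the force on the tool has changed by that much, and returns True; else False.
- move_joints(angles): joint-space move.
- ungrasp() and close_gripper(): open the fingers fully, or close them until they stop; the grip force is fixed at half the most.
- pause(seconds).
- ik(position, orientation): joint angles nearest the present ones, or None.
- observe(): the state.
- camera(name): name is "scene" or "top" or "wrist"; returns the picture (480x640x3 uint8, red, green, blue); there is no depth.
- calibration(name): a dict with "K" (3x3 intrinsics, pixels), "R" (3x3) and "t" (3): a world point X has camera coordinates R X + t; the wrist camera has in their place "T_tool_cam" (4x4, takes a point from camera to tool coordinates, whose origin is the TCP and whose axes are the flange's). Camera axes: x right, y down, z forward; pixel columns grow to the right and rows downward; lengths in mm; the calibration is good to about 2 mm. A picture is of the moment at which its call begins: read the wrist's pose just before it. calibration takes no time and is no camera call.
A pose or a line that the arm cannot do raises Unreachable and nothing moves.
- close_job(): hands the job in, once; it reports no verdict.
Trained networks look in the newest picture that a camera, given by its name, has taken for a name from the list of things; names that differ only in an ending like _2 or _b are one class to them, and where a whole thing is asked for, a point or a joint stands for the part that bears it (a point fixed in the world has none). Each returns a list of dicts, best first, with "score" (0 to 1); they miss things now and then, are a little off and sometimes report something else, mostly with a low value. They report only what shows in the picture. A call takes as long as a camera call.
- silhouettes(query, camera): "pixels" (480x640 bool, what is visible of it) and "pixel" ([column, row] in pixels, amid what is visible of it).
- tip_of(query, camera): "pixel" ([column, row] in pixels: a listed point, or the origin of a listed thing).
The state is a dict: "time_s": time; "joint_positions": joint angles; "joint_vel": joint speeds; "joint_torque": joint torques, N m; "tool_pos": TCP position; "tool_rot": TCP orientation; "ft_force": force on the tool from outside, world axes, zero at the start; "torque": the same for the moment, N m; "finger_gap": opening from 0.0 (shut) to 1.0 (fully open).
Only numpy, scipy, OpenCV 4.12 (cv2) and the standard library are available. Lean on these libraries where they do the work, as an engineer would, in place of code of your own. Each camera call takes 0.05 s, during which the arm holds its last target. There are 200 camera calls.

## Working session

There is one attempt and no reset: what is moved stays moved. The work goes in short steps, each a Python script; the robot and the scene stay as the last script left them, time stands still between calls to the robot, and variables do not carry over. Pictures are saved under pics/ and viewed, about 8 in all and at most 12, crops included, and the job is handed in when it is done.

```bash
mkdir -p pics; ls; cat > h.py <<'E'
from rig import *
import numpy as np, cv2
def save(n,fn):
    im=camera(n); cv2.imwrite('pics/'+fn,im[:,:,::-1]); return im
def ray(n,px,z):
    c=calibration(n); K,R,t=[np.array(c[k],float) for k in('K','R','t')]
    d=R.T@np.linalg.inv(K)@np.array([px[0],px[1],1.]); o=-R.T@t
    return o+d*(z-o[2])/d[2]
def proj(n,X):
    c=calibration(n); K,R,t=[np.array(c[k],float) for k in('K','R','t')]
    p=(K@(R@np.array(X,float).T+t.reshape(3,1))).T
    return p[:,:2]/p[:,2:]
E
python3 - <<'E'
from h import *
for n in('top','scene'):
    save(n,n+'1.png'); c=calibration(n); R=np.array(c['R']);print(n,(-R.T@np.array(c['t'])).round())
    for q,z in(('front',0),('front_face',14),('bay',0),('bay_post_left',0),('bay_post_right',0),('bay_stop',0),('tin',0),('cup',0),('block',0),('gun_stand',0)):
        r=tip_of(q,n); print(q,[(round(d['score'],2),np.round(d['pixel']),ray(n,d['pixel'],z).round()[:2]) for d in r[:2]])
print(observe()['time_s'])
E
```

```text
pics
top [ 484.  -51. 1065.]
front [(0.83, array([302., 283.]), array([500., -27.]))]
front_face [(0.74, array([302., 287.]), array([489., -28.]))]
bay [(0.72, array([310., 240.]), array([595., -49.]))]
bay_post_left [(0.85, array([284., 234.]), array([610.,   8.]))]
bay_post_right [(0.74, array([336., 236.]), array([ 601., -106.])), (0.47, array([308., 236.]), array([604., -45.]))]
bay_stop [(0.58, array([317., 178.]), array([735., -69.]))]
tin [(0.68, array([134., 220.]), array([651., 345.]))]
cup [(0.68, array([128., 299.]), array([475., 357.]))]
block [(0.97, array([449., 298.]), array([ 456., -352.]))]
gun_stand [(0.69, array([484., 242.]), array([ 580., -438.]))]
scene [1459. -108.  601.]
front [(0.65, array([324., 229.]), array([494., -23.]))]
front_face [(0.59, array([321., 225.]), array([496., -29.]))]
bay [(0.76, array([318., 257.]), array([621., -48.]))]
bay_post_left [(0.58, array([341., 254.]), array([611.,  10.]))]
bay_post_right [(0.72, array([290., 251.]), array([ 588., -113.]))]
bay_stop []
tin [(0.6, array([486., 259.]), array([658., 348.]))]
cup [(0.68, array([466., 222.]), array([484., 365.]))]
block [(0.9, array([197., 230.]), array([ 473., -354.])), (0.68, array([484., 259.]), array([657., 346.]))]
gun_stand [(0.83, array([158., 257.]), array([ 592., -427.])), (0.68, array([197., 228.]), array([ 466., -355.]))]
1.1
```

```bash
python3 - <<'E'
import cv2
im=cv2.imread('pics/top1.png'); cv2.imwrite('pics/top1c.png',cv2.resize(im[130:330,220:420],None,fx=3,fy=3,interpolation=cv2.INTER_CUBIC))
E
```

```text
(no output)
```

View pics/top1c.png

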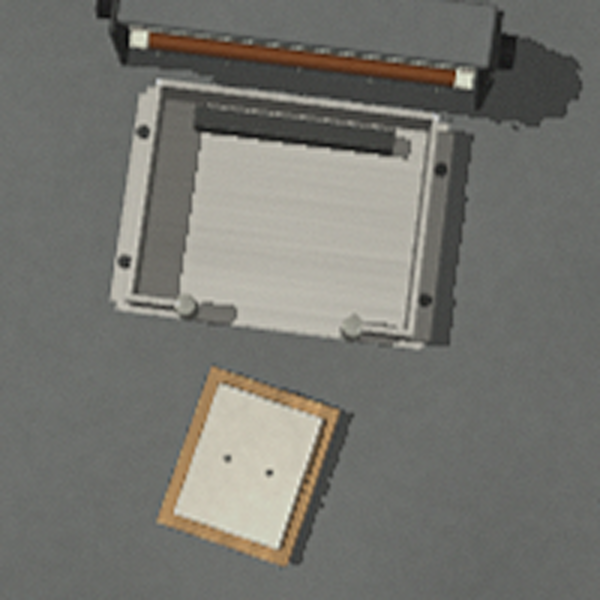

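View pics/top1.png

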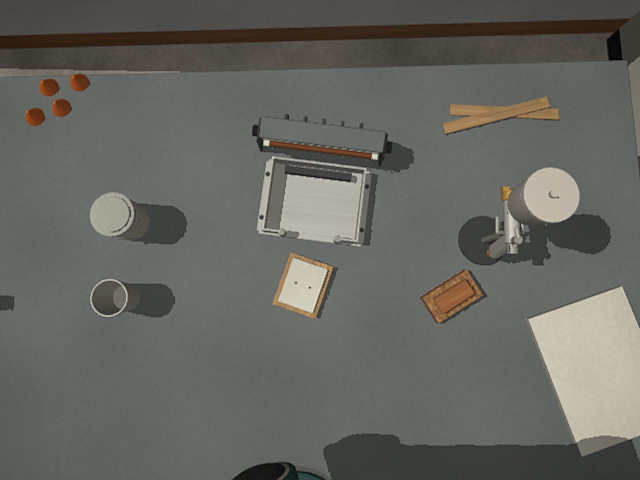

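The top view shows the board before the mouth, with corners at crop (212,368), (338,408), (283,564) and (159,522). The post tops are at crop (187,304) and (351,326). The tin, cup and block are far off to the sides. Next I compute the poses.

```bash
cat >> h.py <<'E'
def board(n='top',fn=None,im=None):
    """board centre (world mm) and yaw from the bare MDF rim, plane z=14"""
    if im is None: im=camera(n)
    if fn: cv2.imwrite('pics/'+fn,im[:,:,::-1])
    a=im.astype(int); m=((a[:,:,0]-a[:,:,2]>35)).astype(np.uint8)
    m[:130]=0;m[330:]=0;m[:,:235]=0;m[:,400:]=0
    m[:165]=0
    k,l,s,c=cv2.connectedComponentsWithStats(m,connectivity=8)
    i=1+np.argmax(s[1:,4]); ys,xs=np.where(l==i)
    pts=np.array([[x+dx,y+dy] for x,y in zip(xs,ys) for dx in(-.5,.5) for dy in(-.5,.5)])
    w=np.array([ray(n,p,14)[:2] for p in pts],np.float32)
    (cx,cy),sz,_=r=cv2.minAreaRect(w); b=cv2.boxPoints(r)
    e=[b[1]-b[0],b[2]-b[1]]; e=max(e,key=np.linalg.norm)
    if e[0]<0:e=-e
    return np.array([cx,cy]),np.arctan2(e[1],e[0]),sorted(sz)
E
python3 - <<'E'
from h import *
im=cv2.imread('pics/top1.png')[:,:,::-1]
print('board',board(im=im))
f=lambda u,v,z:ray('top',(220+(u-1)/3,130+(v-1)/3),z)[:2]
for c in((212,368),(338,408),(283,564),(159,522)):print(f(*c,14).round(1))
L,Rr=f(187,304,40),f(351,326,40);d=L-Rr
print('posts',L,Rr,np.linalg.norm(d),'mid',(L+Rr)/2,'yaw',np.degrees(np.arctan2(-d[0],d[1])))
for a,b in(((160,82),(440,118)),((155,95),(130,295)),((437,128),(411,330))):
    p,q=f(*a,40),f(*b,40);e=p-q;print(p.round(1),q.round(1),np.degrees(np.arctan2(e[1],e[0])))
print(calibration('wrist'))
E
```

```text
Traceback (most recent call last):
  File "h.py", line 23, in board
    w=np.array([ray(n,p,14)[:2] for p in pts],np.float32)
                ~~~^^^^^^^^
  File "h.py", line 6, in ray
    c=calibration(n); K,R,t=[np.array(c[k],float) for k in('K','R','t')]
ValueError: time passes only in moves, steps and waits
```

```bash
python3 - <<'E'
s=open('h.py').read()
s=s.replace("c=calibration(n);","c=cal(n);").replace("def save","_c={}\ndef cal(n):\n    if n not in _c:_c[n]=calibration(n)\n    return _c[n]\ndef save",1)
open('h.py','w').write(s)
E
python3 - <<'E'
from h import *
im=cv2.imread('pics/top1.png')[:,:,::-1]
print('board',board(im=im))
f=lambda u,v,z:ray('top',(220+(u-1)/3,130+(v-1)/3),z)[:2]
for c in((212,368),(338,408),(283,564),(159,522)):print(f(*c,14).round(1))
L,Rr=f(187,304,40),f(351,326,40);d=L-Rr
print('posts',L,Rr,np.linalg.norm(d),'mid',(L+Rr)/2,'yaw',np.degrees(np.arctan2(-d[0],d[1])))
for a,b in(((160,82),(440,118)),((155,95),(130,295)),((437,128),(411,330))):
    p,q=f(*a,40),f(*b,40);e=p-q;print(p.round(1),q.round(1),np.degrees(np.arctan2(e[1],e[0])))
print(calibration('wrist'),observe()['tool_rot'])
E
```

```text
board (array([494.95269775, -28.97383118]), np.float32(-0.36368966), [102.58963012695312, 123.38137817382812])
[566.6  -4.3]
[534.7 -95.6]
[423.4 -52.2]
[456.   36.7]
posts [611.17291068  11.46865828] [ 591.91854085 -105.75108324] 118.79056595327518 mid [601.54572577 -47.14121248] yaw -9.328036068342275
[775.3  27.7] [ 742.5 -175.9] 80.86452575596435
[765.6  31.5] [618.9  52.3] -8.04464566713438
[ 735.1 -173.4] [ 587.8 -148.7] -9.524147508547113
{'K': array([[378.8465984 ,   0.        , 316.34783404],
       [  0.        , 378.8465984 , 235.66165647],
       [  0.        ,   0.        ,   1.        ]]), 'T_tool_cam': array([[-1.31471294e-03, -9.62113414e-01, -2.72646383e-01,
         7.05113449e+01],
       [ 9.99999133e-01, -1.28330843e-03, -2.93506727e-04,
        -6.75790678e-01],
       [-6.75026427e-05, -2.72646533e-01,  9.62114267e-01,
        -1.41898546e+02],
       [ 0.00000000e+00,  0.00000000e+00,  0.00000000e+00,
         1.00000000e+00]])} [[ 9.52093928e-01  3.05805742e-01  1.96867605e-05]
 [ 3.05805742e-01 -9.52093925e-01 -7.12850650e-05]
 [-3.05573706e-06  7.38904020e-05 -9.99999997e-01]]
```

```bash
cat >> h.py <<'E'
B0=np.array([601.5,-47.1]); YB=np.radians(-9.1)
import os,json
if os.path.exists('bay.json'): B0,YB=(lambda d:(np.array(d[:2]),d[2]))(json.load(open('bay.json')))
def w(x,y,z): c,s=np.cos(YB),np.sin(YB); return np.array([B0[0]+c*x-s*y,B0[1]+s*x+c*y,z])
def tb(p): c,s=np.cos(YB),np.sin(YB); d=np.array(p[:2])-B0; return np.array([c*d[0]+s*d[1],-s*d[0]+c*d[1]])
def rot(y): c,s=np.cos(y),np.sin(y); return np.array([[c,s,0],[s,-c,0],[0,0,-1.]])
def wcal():
    """wrist camera put into the cache as a fixed camera at the present pose"""
    o=observe(); c=calibration('wrist'); T=np.eye(4);T[:3,:3]=o['tool_rot'];T[:3,3]=o['tool_pos']
    M=np.linalg.inv(T@np.array(c['T_tool_cam'])); _c['wrist']=dict(K=c['K'],R=M[:3,:3],t=M[:3,3]); return o
E
python3 - <<'E'
from h import *
close_gripper()
move_pose([140,-400,231],rot(-1.2))
print(observe()['time_s'])
move_pose(w(-207,-9,100),rot(YB))
o=wcal(); save('wrist','w1.png')
for q,z in(('front',0),('front_face',14),('bay_post_left',0),('bay_post_right',0),('bay',0)):
    print(q,[(round(d['score'],2),np.round(d['pixel']),ray('wrist',d['pixel'],z).round(1)[:2]) for d in tip_of(q,'wrist')[:2]])
print(o['time_s'],o['tool_pos'],o['joint_positions'],o['ft_force'])
E
```

```text
3.225
front [(0.59, array([297.,  73.]), array([498.5, -27.4])), (0.42, array([295.,  70.]), array([500.3, -26.7]))]
front_face [(0.83, array([297.,  70.]), array([498.3, -28.2]))]
bay_post_left []
bay_post_right []
bay []
4.9583 [396.11615792 -23.88489615 100.33207983] [-1.22731726e-01 -1.53172616e-01  2.30040174e+00 -3.81522338e-04
  9.93694196e-01  1.60803235e+00] [ 1.27579045  0.58917478 -0.44266294]
```

View pics/w1.png

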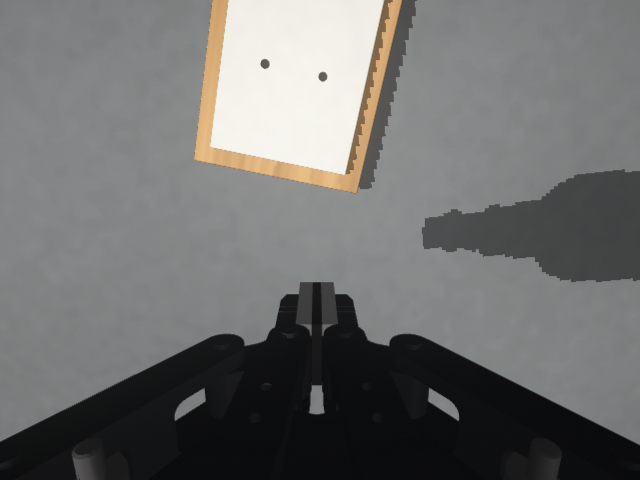

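The wrist view confirms the board, with its trailing edge from (195,160) to (358,192). The fingertips are about 15 mm wide at (318,283). I'll push at the right of the trailing edge first to square the board up.

```bash
python3 - <<'E'
from h import *
move_straight(w(-207,-12,5),vel=150)
f0=np.array(observe()['ft_force'])
print(move_straight(w(-164,-12,5),vel=40,contact_N=12))
o=wcal(); im=save('wrist','w2.png'); print(o['time_s'],tb(o['tool_pos']),o['tool_pos'][2],np.array(o['ft_force'])-f0)
E
```

```text
False
7.2667 [-163.91597837  -11.95441547] 5.0112956022298 [-0.73959615 -0.37942044  0.43572865]
```

View pics/w2.png

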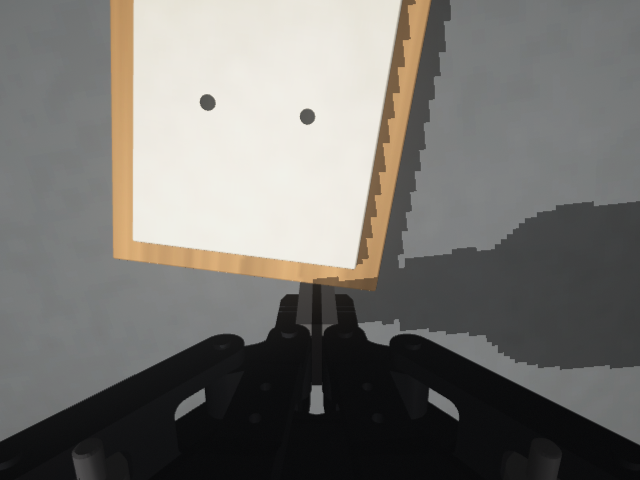

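Trailing corners are now at (115,258) and (376,290), so about 7° is left. I'll keep pushing until flush.

```bash
cat >> h.py <<'E'
def wboard(im):
    """board pose in bay frame from wrist picture: trailing rim corners = lower corners of orange mask"""
    a=im.astype(int); m=((a[:,:,0]-a[:,:,2]>30)&(a[:,:,0]>60)).astype(np.uint8)
    m=cv2.morphologyEx(m,cv2.MORPH_OPEN,np.ones((3,3)))
    ys,xs=np.where(m); L=np.array([xs[i:=np.argmax(ys-.5*xs)]-.5,ys[i]+.5]); R=np.array([xs[i:=np.argmax(ys+.5*xs)]+.5,ys[i]+.5])
    l,r=tb(ray('wrist',L,14)),tb(ray('wrist',R,14)); d=l-r; yaw=np.arctan2(-d[0],d[1])
    c=(l+r)/2+60*np.array([np.cos(yaw),np.sin(yaw)])
    return c.round(1),round(float(np.degrees(yaw)),1),round(float(np.linalg.norm(d)),1),L,R
E
python3 - <<'E'
from h import *
o=wcal(); im=cv2.imread('pics/w2.png')[:,:,::-1]; print(wboard(im))
print(move_straight(w(-145,-12,5),vel=40,contact_N=12))
o=wcal(); im=save('wrist','w3.png'); print(wboard(im)); print(o['time_s'],tb(o['tool_pos']))
for q,z in(('bay_post_left',0),('bay_post_right',0),('bay_stop',0)):
    print(q,[(round(d['score'],2),np.round(d['pixel']),ray('wrist',d['pixel'],z).round(1)[:2]) for d in tip_of(q,'wrist')[:2]])
E
```

```text
(array([-87.3,   8. ]), -7.6, 98.2, array([113.5, 258.5]), array([374.5, 290.5]))
False
(array([-69. ,  12.9]), -2.4, 98.6, array([115.5, 273.5]), array([377.5, 283.5]))
7.9417 [-144.63537161  -11.99803252]
bay_post_left []
bay_post_right []
bay_stop []
```

View pics/w3.png

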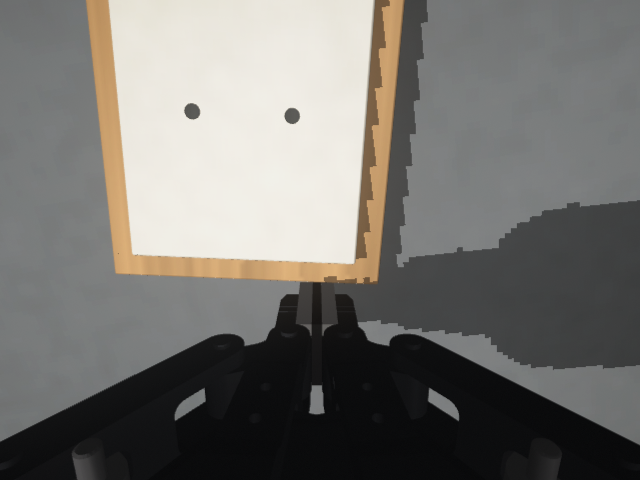

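The board is nearly square but seems to have drifted left (y about +13). I'll raise the arm and measure both the board and the posts.

```bash
python3 - <<'E'
from h import *
move_straight(w(-160,-12,5),vel=100)
move_straight(w(-175,-2,190),vel=300)
o=wcal(); im=save('wrist','w4.png'); print(wboard(im),o['time_s'])
for q,z in(('bay_post_left',0),('bay_post_right',0),('bay_stop',0),('front',0)):
  for n in('wrist','top'):
    if n=='top' and q=='bay_post_left': t=save('top','top2.png')
    print(q,n,[(round(d['score'],2),np.round(d['pixel'],1),tb(ray(n,d['pixel'],z)).round(1)) for d in tip_of(q,n)[:1]])
p,y,s=board(im=t); print('top board',tb(p),np.degrees(y-YB),s)
cv2.imwrite('pics/both.png',np.hstack([im[:,:,::-1][::1,::1],cv2.resize(t[130:330,235:385,::-1],(360,480),interpolation=cv2.INTER_CUBIC)])[:, :][::1][:, :][0:480].copy() if 0 else cv2.resize(np.hstack([im[:,:,::-1],cv2.resize(t[130:330,235:385,::-1],(360,480),interpolation=cv2.INTER_CUBIC)]),(800,384)))
E
```

```text
(array([-66.1, -99.5]), 0.6, 329.7, array([236.5, 156.5]), array([639.5, 151.5])) 9.2083
bay_post_left wrist []
bay_post_left top [(0.61, array([282.6, 235.3]), array([-4.6, 59.9]))]
bay_post_right wrist []
bay_post_right top [(0.73, array([336.7, 238.3]), array([  4.4, -61. ]))]
bay_stop wrist []
bay_stop top [(0.63, array([318.5, 181.1]), array([128.4,  -3.9]))]
front wrist [(0.77, array([301.5,  85.3]), array([-72. ,  11.2]))]
front top [(0.94, array([300. , 268.9]), array([-73.9,  11.3]))]
top board [-72.45988503  10.13083474] -2.452148245147271 [102.7267074584961, 122.79975891113281]
```

View pics/both.png

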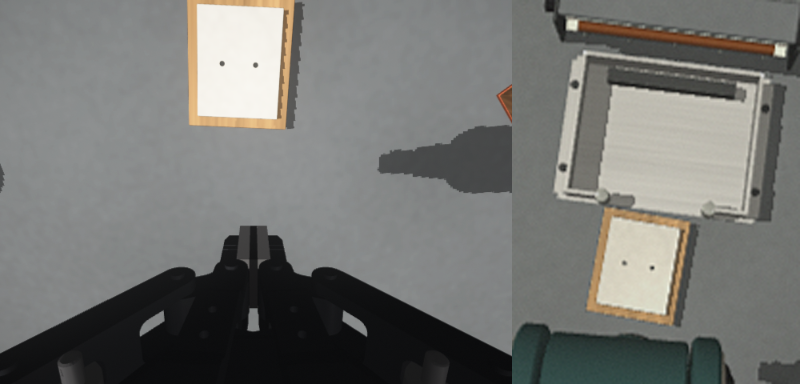

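Both cameras agree on the board: x≈-71, y≈+11, yaw -2.4°. Before correcting, I'll hover closer to refine the bay.

```bash
python3 - <<'E'
from h import *
move_straight(w(-85,10,130),vel=300)
o=wcal(); im=save('wrist','w5.png'); print(o['time_s'])
np.savez('w5.npz',**{k:np.array(_c['wrist'][k]) for k in 'KRt'}) if 0 else None
for q,z in(('bay_post_left',0),('bay_post_right',0),('bay_stop',0),('front',0)):
    print(q,[(round(d['score'],2),np.round(d['pixel'],1),tb(ray('wrist',d['pixel'],z)).round(1)) for d in tip_of(q,'wrist')[:1]])
E
```

```text
10.225
bay_post_left [(0.62, array([237.2,  99.6]), array([ 3. , 64.5]))]
bay_post_right [(0.93, array([419.9,  98.3]), array([  3.7, -58.6]))]
bay_stop []
front [(0.98, array([315.9, 204.6]), array([-69.1,  11.6]))]
```

View pics/w5.png

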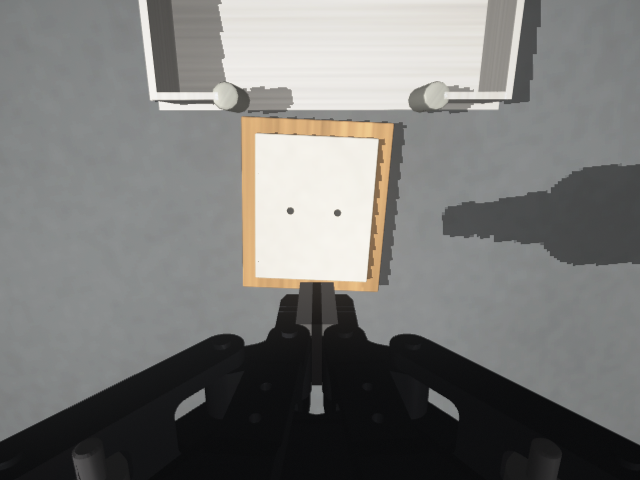

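```bash
python3 - <<'E'
from h import *
wcal()
for p in((226,96),(435,95.5)):print('post',tb(ray('wrist',p,40)).round(1))
for p in((160,109),(500,109)):print('base edge',tb(ray('wrist',p,0)).round(1))
for p in((242,116.5),(393.5,122.5),(242.5,286.5),(379.5,291.5)):print('corner',tb(ray('wrist',p,14)).round(1))
E
```

```text
post [ 3.1 63.5]
post [  3.2 -57.5]
base edge [ -2.1 118.2]
base edge [  -2.4 -114.5]
corner [-7.5 59.7]
corner [-11.4 -39.4]
corner [-127.3   65.9]
corner [-131.4  -35.5]
```

Wrist-based posts give a mouth offset of (+3.1, +3.0) from the top-view estimate, with spacing 121 mm (122 expected). I take that as the bay origin, which puts the board 10 mm too far left. I'll nudge its left edge with the fingers leaning away from the face.

```bash
python3 - <<'E'
from h import *
n=w(3.0,2.8,0); json.dump([n[0],n[1],YB],open('bay.json','w'))
E
python3 - <<'E'
from h import *
from scipy.spatial.transform import Rotation as Ro
Rt=Ro.from_rotvec(np.array([np.cos(YB),np.sin(YB),0])*np.radians(-12)).as_matrix()@rot(YB)
move_pose(w(-77,84,60),Rt)
move_straight(w(-77,84,5),vel=150); 
print(move_straight(w(-77,57.5,5),vel=30,contact_N=12),observe()['ft_force'])
o=wcal(); im=save('wrist','w6.png'); 
move_straight(w(-77,75,5),vel=100)
move_pose(w(-160,40,70),rot(YB)); move_straight(w(-160,0,70))
o=wcal(); im=save('wrist','w7.png'); print(o['time_s'],wboard(im))
for q in('bay_post_left','bay_post_right','front'):
    print(q,[(round(d['score'],2),np.round(d['pixel'],1),tb(ray('wrist',d['pixel'],0)).round(1)) for d in tip_of(q,'wrist')[:1]])
t=save('top','top3.png');p,y,s=board(im=t); print('top board',tb(p),np.degrees(y-YB),s)
E
```

```text
False [ 0.65908366 -0.18758344  3.60498137]
13.85 (array([-72. ,  -0.5]), -2.3, 98.9, array([222.5, 207.5]), array([408.5, 214.5]))
bay_post_left []
bay_post_right []
front [(0.89, array([318.5,  94.4]), array([-72.6,   0.4]))]
top board [-70.1528864   -3.57910034] -2.2755013 [102.90629577636719, 113.6221923828125]
```

View pics/w7.png

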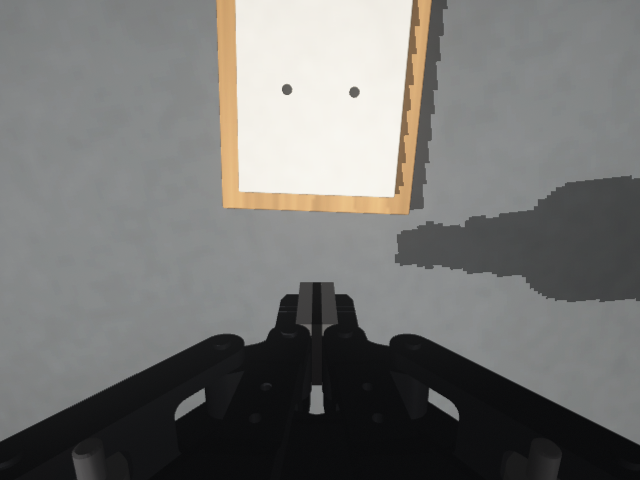

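The board is at (-72, -0.5), yaw -2.3°. I'll push a little right of centre to make it flush, then check before it enters the mouth.

```bash
python3 - <<'E'
from h import *
move_straight(w(-160,-9,5),vel=150)
print(move_straight(w(-134,-9,5),vel=40,contact_N=8))
o=wcal(); im=save('wrist','w8.png'); print(o['time_s'],wboard(im),tb(o['tool_pos']))
move_straight(w(-150,-1,5),vel=100)
print(move_straight(w(-126,-1,5),vel=40,contact_N=8))
o=wcal(); im=save('wrist','w9.png'); print(o['time_s'],wboard(im),tb(o['tool_pos']),o['ft_force'])
E
```

```text
False
15.4833 (array([-60.1,   1.3]), -0.3, 98.2, array([161.5, 282.5]), array([421.5, 283.5])) [-133.91668639   -8.99378737]
False
16.6083 (array([-52.3,   1.6]), -0.1, 98.2, array([182.5, 283.5]), array([442.5, 283.5])) [-125.91957521   -1.01396999] [ 0.58519523 -1.11396975 -0.23247121]
```

View pics/w9.png

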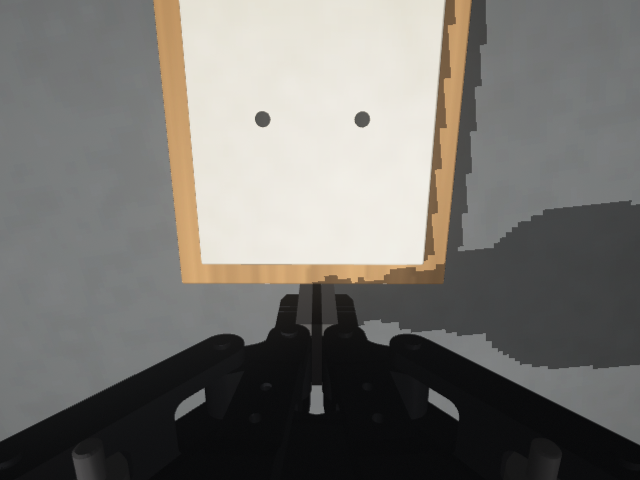

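The board is square at y≈+1.6 and its leading edge is already in the mouth. I'll push on, force-guarded and slowing down near the stop.

```bash
python3 - <<'E'
from h import *
move_straight(w(-135,1,5),vel=100)
for x,v,c in((-60,45,8),(-15,45,8),(8,15,7)):
    h=move_straight(w(x,1,5),vel=v,contact_N=c); o=wcal(); print(h,o['time_s'],tb(o['tool_pos']).round(1),np.round(o['ft_force'],1))
    im=save('wrist',f'p{x}.png'); print(wboard(im))
    if h:break
E
```

```text
False 18.725 [-60.1   1. ] [-0.7 -0.6 -0.9]
(array([12.7,  1.8]), -0.1, 98.5, array([187.5, 285.5]), array([447.5, 285.5]))
False 19.925 [-15.   1.] [ 0.1 -0.5  0.3]
(array([58.2,  1.6]), -0.1, 98.1, array([188.5, 284.5]), array([447.5, 284.5]))
True 21.175 [3.1 0.9] [-0.  -0.7 -0. ]
(array([76.3,  1.9]), -0.1, 98.2, array([186.5, 285.5]), array([447.5, 285.5]))
```

Contact came at exactly the expected place, with the board at x≈76.3. I'll back off, rise and check.

```bash
python3 - <<'E'
from h import *
move_straight(w(-30,1,5),vel=80); move_straight(w(-40,1,120),vel=200)
o=wcal(); im=save('wrist','w10.png'); print(wboard(im),o['time_s'])
for q in('front','bay_stop','bay_post_left','bay_post_right'):
    print(q,[(round(d['score'],2),np.round(d['pixel'],1),tb(ray('wrist',d['pixel'],0)).round(1)) for d in tip_of(q,'wrist')[:1]])
E
```

```text
(array([75.6,  1.4]), 0.3, 98.6, array([240.5, 150.5]), array([395.5, 149.5])) 22.5
front [(0.7, array([318.3,  51.5]), array([75.2,  0.8]))]
bay_stop []
bay_post_left [(0.58, array([233.3, 172. ]), array([ 0.2, 58.9]))]
bay_post_right [(0.55, array([407.7, 168.6]), array([  2.3, -60.1]))]
```

View pics/w10.png

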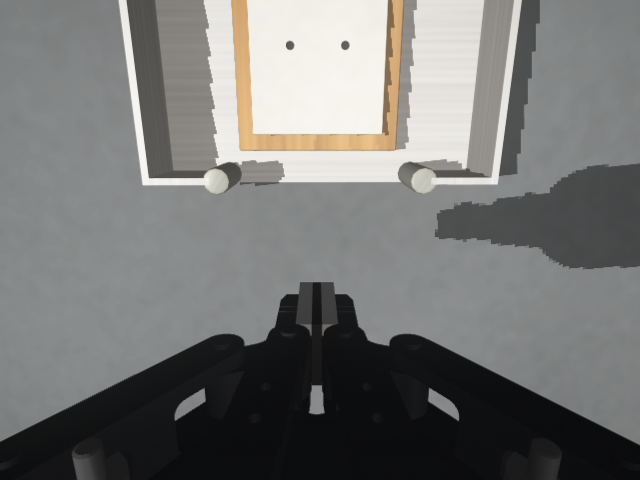

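The board lies past both posts, with its trailing corners at (240,150) and (395,149), square and at x≈75.6. The arm is clear, so I hand the job in.

```bash
python3 -c "
from rig import *
pause(0.3); close_job()"
```

```text
the job is handed in; nothing more can be done
```

The drawer front is in the drying bay against the stop bar, and I handed the job in at about 23 s of the 61 s allowed. No verdict was reported.

- **How it was pushed:** I used the closed fingertips on the bare edges only. I squared the board from its trailing edge, nudged it about 10 mm sideways on its left edge, then pushed it straight through the mouth. The last push ran at 15 mm/s and stopped when the force rose by 7 N.
- **Final position:** after I backed off, the wrist camera put the board at x ≈ 75.6 mm, y ≈ 1.4 mm and about 0.3° off square in the bay's frame (76 mm is ideal). The force stop came at the spot where the stop bar should be. The arm was raised clear.
- **Bystanders:** the tin, cup and sanding block were never approached; I did not measure them again at the end.

**Checks that disagreed or failed:**
- The top camera put the bay's mouth about 3 mm off from the wrist camera. I used the wrist camera, and the board then passed the mouth with no force stop.
- After the sideways nudge the two cameras differed by about 3 mm in the board's y; the arm was partly blocking the top view.
- The stop bar itself was not detected in the last picture, so contact with it rests on the force stop and the measured position.

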